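# Drive a stuck tape core out of the stripping sleeve

### The arm

A 6-joint arm with a two-finger parallel gripper is mounted at the origin on a cart in front of the work surface, level with it; the furniture and walls round the work are solid. World frame = base frame: x ahead of the robot, y to its left, z up, the work surface at z = 0. Lengths are in mm, angles in degrees, forces in N, time in s.
With the tool pointing down it reaches from about 325 to 875 mm from the base axis. Payload 4.4 kg.
Tool frame: the origin (TCP) lies at the very end of the fingers, on their centre line; the grasp point (between the pads) lies 19 mm behind it; z points along the fingers, x is the direction in which the jaws open and shut, and the axes are right-handed (so a half turn about z gives the same grasp; the last joint's range is limited). The gripper opens to 85 mm and grips with 20 to 120 N. Pads are 22 mm wide; open, the fingers measure 114 mm over their backs; the gripper's body (76 mm by 85 mm) begins 54 mm behind the grasp point. The pads swing forward as they close: fully open they stand 13 mm farther back than shut.
Start: joints at [-76.805, 11.837, 88.321, -0, 79.842, -8.623], TCP at [213.694, -533.818, 231.282] pointing down, gripper open.
Joint ranges: [-156.59, 156.59], [-49.26, 127.26], [12.9, 141.05], [-63.56, 243.56], [4.71, 150.69], [-161.64, 161.64]. Speed limits (degrees/s): [159.86, 159.86, 180, 180, 180, 180].

### API

Orientations are given as [roll, pitch, yaw] about the fixed x, y, z axes, in that order (R = Rz(yaw) Ry(pitch) Rx(roll)).
In Python, from rig import env gives the robot as it stands. Calls block until the motion is done:
- env.move_to(position, orientation): joint-space move of the TCP to a pose.
- env.movel(position, rotation=None, rate=150): straight line of the TCP; rotation=None keeps the orientation; rate is the mean speed in mm/s.
- env.move_j(angles): joint-space move.
- env.grip(opening, effort=None): opening from 0.0 (shut) to 1.0 (fully open); effort is the grip in N (None keeps the last); returns when the fingers have stopped.
- env.wait(seconds).
- env.ik(position, orientation): joint angles nearest the present ones, or None.
- env.sense(): the state.
- env.read_camera(name): name is "scene" or "top" or "wrist"; returns a dict with "color" (480x640x3 uint8, red, green, blue), "vfov" (degrees; the focal length in pixels is half the picture's height over the tangent of half this angle, whatever the lens; pixels are square), "cx", "cy" (the principal point, pixels), "eye" and "rotation" of the camera in the world. Camera axes: x right, y up, looking along -z (the intrinsics and any distortion apply to the point x, -y, -z); pixel columns grow to the right and rows downward; lengths in mm; the calibration is good to about 2 mm. The wrist camera is an equidistant fisheye: a pixel r from the principal point sees the ray r / f radians off the axis. A picture is of the moment at which its call begins. There is no depth.
A pose or a line that the arm cannot do raises env.PlanningError and nothing moves.
- env.finish_job(): hands the job in, once; it reports no verdict.
Trained networks look in the newest picture that a camera, given by its name, has taken for a name from the list of things; names that differ only in an ending like _2 or _b are one class to them, and where a whole thing is asked for, a point or a joint stands for the part that bears it (a point fixed in the world has none). Each returns a list of dicts, best first, with "confidence" (0 to 1); they miss things now and then, are a little off and sometimes report something else, mostly with a low value. They report only what shows in the picture. A call takes as long as a camera call. They do not tell look-alikes from the thing itself.
- env.masks_of(camera, query): "mask" (480x640 bool, what is visible of it).
- env.mark_of(camera, query): "location" ([x, y, z] in mm, in world coordinates, good to about 4 mm: a listed point, or the origin of a listed thing).
The state is a dict: "time_s": time; "qpos": joint angles; "qd": joint speeds; "tau": joint torques, N m; "tcp_pos": TCP position; "eef_rot": TCP orientation; "wrist_force": force on the tool from outside, world axes, zero at the start; "torque": the same for the moment, N m; "opening": opening from 0.0 (shut) to 1.0 (fully open).
Only numpy, scipy, OpenCV 4.12 (cv2) and the standard library are available. Lean on these libraries where they do the work, as an engineer would, in place of code of your own. Each camera call takes 0.05 s, during which the arm holds its last target.

### The job

A short cardboard tape core is stuck in the sloping sleeve of the core-stripping stand. Take the red-handled ejector out of its wooden holder, push it down through the sleeve from the upper mouth until the core is driven out and drops into the orange catch tray, then stand the ejector back upright in its holder and let go. Leave the other things on the table where they are.

Things in the scene. Friction and masses are not known exactly. Their poses are not given: they have to be found in the camera images.
- stand: Fixed core-stripping stand: grey base plate 104 mm wide (x -92 to +122 mm), 8 mm thick; two upright green cheeks (y +-40 to +-46 mm, x -50 to +6 mm, up to z = 130 mm) carry the sloping sleeve; orange catch tray below its outlet. Origin on the table under the centre of the outlet; x points from the mouth side, which faces the robot within about 20 degrees, to the tray's far end; z up.
- sleeve: Fixed aluminium tube 70 mm long, 60 mm outside, 44 mm bore, sloped 35 degrees from vertical. Origin at the centre of its lower outlet, 78 mm above the table; z runs up the bore to the mouth's centre at z = +70 mm. Three sprung balls in the wall at z = 12 mm hold the core up; it takes about 8 to 16 N to push it past them. With the ejector's foot at z = 0 to 4 mm the core is out and falls.
- tray (a point): Centre of the floor of the orange open catch tray, 11 mm above the table, 33 mm along the stand's x axis. Inside it is 158 mm long (stand's x) and 70 mm wide; walls up to 40 mm above the table.
- core: Brown cardboard tape core, a tube 42 mm across and 24 mm long, loose, about 30 to 55 g. Origin at the centre of one end, z along its axis. At the start it sits in the sleeve with this end down at about z = 17 mm of the sleeve, the other end up at about z = 41 mm.
- core_centre (a point): Centre of the core, on its axis 12 mm from the core's origin.
- ejector: Ejector, loose, about 0.2 kg, 160 mm tall: round flat steel foot 38 mm wide (conical above, 13 mm high), shaft 14 mm thick, flange 38 mm wide at z = 100 to 105 mm, above it a red handle 24 x 24 mm square up to z = 160 mm (faces square to x and y). Origin at the centre of the foot's underside, z up the shaft. Starts upright in the holder, foot on the holder's floor.
- holder: Fixed wooden block 84 x 84 x 34 mm with a round blind hole 47 mm wide in its top centre; the hole's floor is 8 mm above the table, its mouth 34 mm above. Origin under the centre of the block, on the table. It stands to the right of the stand (as the robot sees it), nearer to the robot or farther off. The bag taper's tape reel hangs over the middle of the table (x 0.51 to 0.55, y -0.06 to 0.11 m, from 0.47 m up): keep the wrist clear of it.
- swab_tub_l: Bystander: loose round white tub with a green pattern, 75 mm wide, 88 mm tall; origin under its centre.
- glue: Bystander: loose white glue stick standing upright, 26 mm wide, 88 mm tall; origin under its centre.
- clear: Bystander: loose small roll of clear tape lying flat, 54 mm wide, 18 mm tall; origin under its centre.
- measure: Bystander: loose grey tape measure, 32 x 65 mm, 54 mm tall; origin under its centre.
Things that resemble listed ones, but are neither listed nor needed, are in the scene too. Of the things that look like the ejector, the larger one is meant. There is more than one size of the core; the job needs the larger.

How it is judged:
By the outcome, as a careful person would: the job done as asked, in the order asked, and still so for the second after the job is handed in, with the robot touching nothing.
It also fails if it takes over 58 s, if anything falls off the work surface, if the arm or the gripper's body presses on something with over 40 N, if the wrist force passes 120 N, or if a joint passes its speed limit or range.

## Working session

There is one attempt and no reset: what is moved stays moved. The work goes in short steps, each a Python script; the robot and the scene stay as the last script left them, time stands still between calls to the robot, and variables do not carry over. Pictures are saved under pics/ and viewed, and the job is handed in when it is done.

```bash
ls; mkdir -p pics; python3 - <<'E'
from rig import env
import cv2
for c in ["scene","top","wrist"]:
    r=env.read_camera(c); cv2.imwrite(f"pics/{c}0.png",r["color"][:,:,::-1])
    print(c,r["vfov"],r["cx"],r["cy"],r["eye"],r["rotation"])
    for q in ["stand","sleeve","tray","core","ejector","holder","swab_tub_l","glue","clear","measure"]:
        for m in env.mark_of(c,q): print(c,q,[round(float(v)) for v in m["location"]],round(m["confidence"],2))
print(env.sense())
E
```

```text
pics
scene 43.195325069582395 321.4850333634021 245.73205828880262 [-341.42555609 -526.09979118  706.31504606] [ 57.22179473   0.57399618 -58.22118919]
scene stand [562, 1, 1] 0.92
scene sleeve [558, -2, 80] 0.89
scene tray [598, -2, 6] 0.78
scene core [550, 4, 88] 0.63
scene core [404, -32, -2] 0.62
scene core [546, 3, 104] 0.46
scene ejector [588, -258, 6] 0.87
scene ejector [595, -135, 0] 0.76
scene ejector [585, -258, -1] 0.42
scene holder [589, -257, 0] 0.8
scene swab_tub_l [407, -232, 4] 0.77
scene glue [472, 174, -1] 0.69
scene clear [383, 195, 1] 0.74
scene measure [524, 246, -3] 0.6
top 47.73540325983745 320.79941604302627 234.2621613121614 [409.88389219 -20.08018176 966.72731267] [  5.65054388  -0.38451078 -88.8213823 ]
top stand [563, 2, 1] 0.83
top sleeve [560, 2, 80] 0.61
top tray [593, -3, 6] 0.75
top core [552, 1, 92] 0.43
top ejector [595, -138, 2] 0.57
top ejector [588, -255, 5] 0.55
top holder [468, 170, -2] 0.59
top holder [588, -258, 2] 0.57
top swab_tub_l [410, -234, -3] 0.88
top glue [466, 169, -4] 0.86
top clear [380, 196, -1] 0.79
top measure [525, 243, 0] 0.88
wrist 65.70646984690485 320.4921163213752 240.49195188859713 [ 285.20737719 -503.5022502   374.64699761] [-1.75700845e+01  1.13912438e-02 -6.82058288e+01]
{'time_s': 1.65, 'qpos': array([-7.68046375e+01,  1.18364305e+01,  8.83225193e+01,  1.33445274e-03,
        7.98410106e+01, -8.62304616e+00]), 'qd': array([ 0.00846129, -0.02239804,  0.05002216,  0.04583071, -0.07596357,
        0.06852958]), 'tau': array([ 5.38546726e-05, -3.83042014e+01, -2.91960508e+01, -2.24842111e-04,
        1.04188137e-03, -7.69037996e-06]), 'tcp_pos': array([ 213.70362684, -533.8105907 ,  231.28146161]), 'eef_rot': array([-1.79998707e+02, -2.36076427e-04, -6.81818267e+01]), 'wrist_force': array([-0.24616929, -0.0409216 ,  0.48352973]), 'torque': array([0.03880414, 0.0002546 , 0.03695802]), 'opening': 1.0001273734191216}
```

View pics/scene0.png

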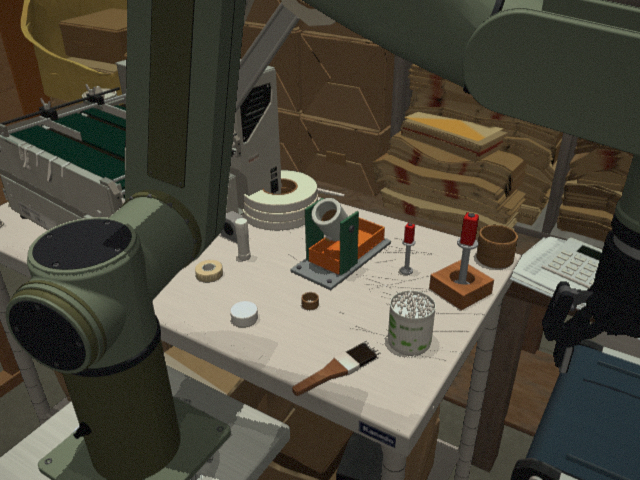

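View pics/top0.png

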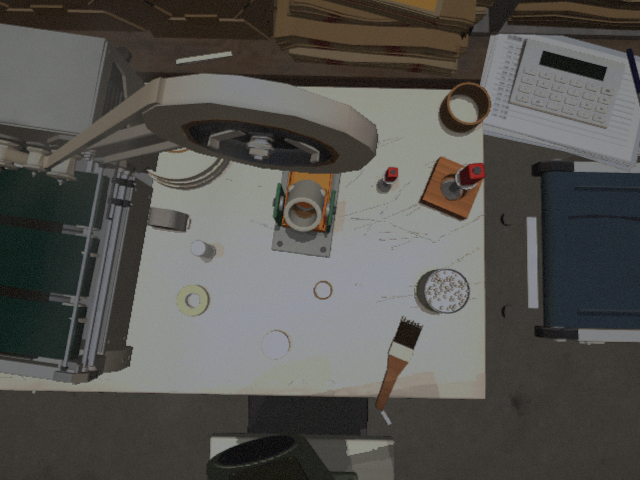

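View pics/wrist0.png

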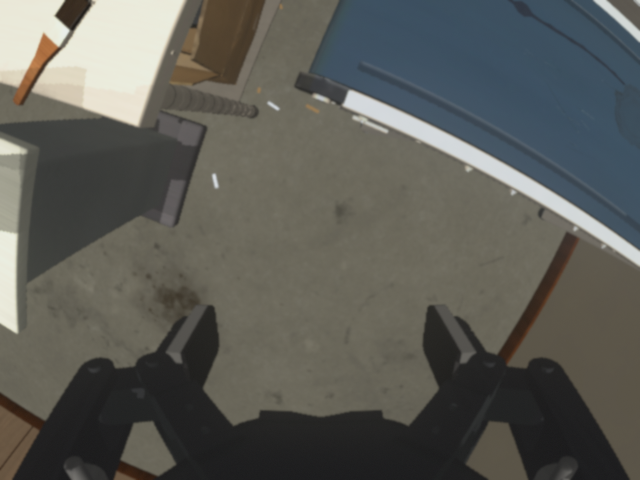

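The overview shows the sleeve at top(303,209), and the larger ejector in the wooden holder at top(465,180). The smaller look-alike is at top(390,178). I'll measure the stand's yaw next and look more closely at the ejector.

```bash
cat > h.py <<'E'
import numpy as np, cv2
from scipy.spatial.transform import Rotation as R
def Rm(o): return R.from_euler('xyz',o,degrees=True).as_matrix()
class Cam:
    def __init__(s,r,name):
        s.f=240/np.tan(np.radians(r["vfov"]/2)); s.c=np.array([r["cx"],r["cy"]]); s.e=np.array(r["eye"]); s.R=Rm(r["rotation"]) if np.ndim(r["rotation"])==1 else np.array(r["rotation"]); s.fish=name=="wrist"
    def proj(s,P):
        P=np.atleast_2d(P); q=(P-s.e)@s.R; x,y,z=q[:,0],-q[:,1],-q[:,2]
        if s.fish:
            rr=np.hypot(x,y); th=np.arctan2(rr,z); k=s.f*th/np.maximum(rr,1e-9)
            return np.c_[x*k,y*k]+s.c
        return np.c_[x/z,y/z]*s.f+s.c
    def ray(s,uv):
        d=(np.array(uv,float)-s.c)
        if s.fish:
            r=np.hypot(*d); th=r/s.f; v=np.array([d[0]/r*np.sin(th),-d[1]/r*np.sin(th),-np.cos(th)])
        else: v=np.array([d[0]/s.f,-d[1]/s.f,-1])
        return s.R@v
    def atz(s,uv,z):
        v=s.ray(uv); return s.e+v*(z-s.e[2])/v[2]
E
python3 - <<'E'
from h import *; from rig import env
r=env.read_camera("top"); c=Cam(r,"top"); im=r["color"][:,:,::-1]
print(c.proj([[588,-257,0],[562,1,0]]))
for n,(x0,y0) in {"a":(250,150),"b":(410,140)}.items():
    cv2.imwrite(f"pics/top_{n}.png",cv2.resize(im[y0:y0+115,x0:x0+115],None,fx=5,fy=5,interpolation=cv2.INTER_CUBIC))
r=env.read_camera("scene"); c=Cam(r,"scene"); im=r["color"][:,:,::-1]
print(c.proj([[588,-257,0],[562,1,0]]))
cv2.imwrite("pics/scene_a.png",cv2.resize(im[180:300,280:430],None,fx=5,fy=5,interpolation=cv2.INTER_CUBIC))
# reachability
for yaw in (-90,0,90,180): print(yaw,env.ik([588,-257,300],[180,0,yaw]))
E
```

```text
[[450.24912489 191.66064828]
 [307.23268568 202.83247161]]
[[460.90347778 291.10775602]
 [338.19928265 258.95955802]]
-90 [-3.13287131e+01  1.75931679e+01  7.31323036e+01 -2.54444375e-14
  8.92745285e+01  5.86712869e+01]
0 [-3.13287131e+01  1.75931679e+01  7.31323036e+01 -2.54444375e-14
  8.92745285e+01 -3.13287131e+01]
90 [ -31.32871305   17.59316789   73.13230357    0.           89.27452854
 -121.32871305]
180 [-31.32871305  17.59316789  73.13230357   0.          89.27452854
 148.67128695]
```

View pics/top_a.png

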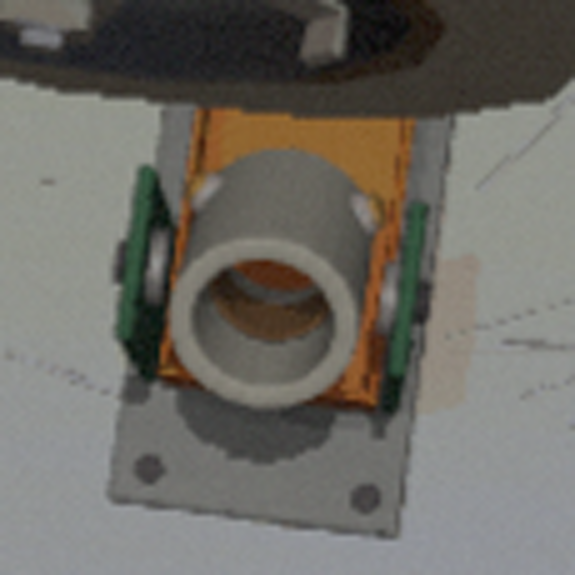

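View pics/top_b.png

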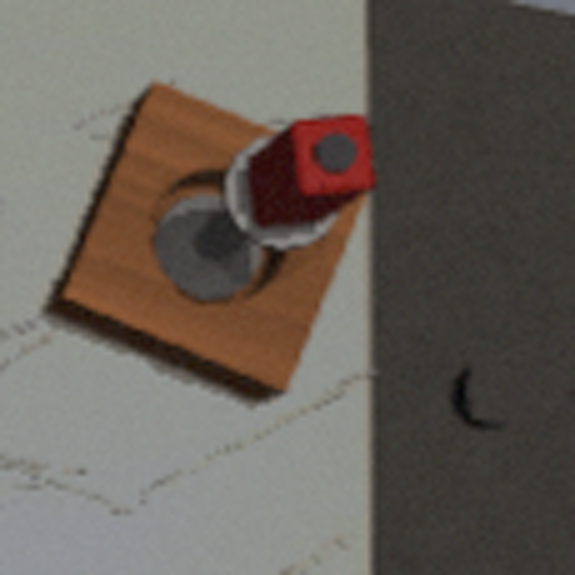

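View pics/scene_a.png

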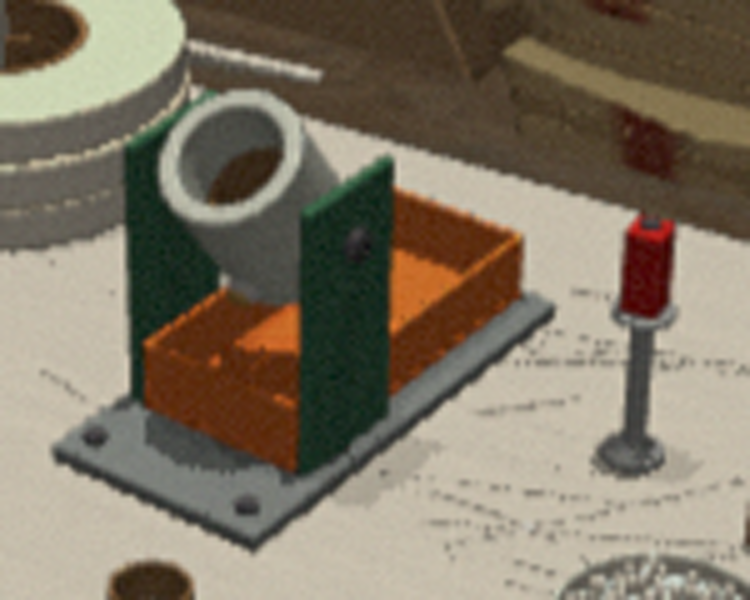

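```bash
python3 - <<'E'
from h import *; from rig import env
from scipy.optimize import least_squares
T=Cam(env.read_camera("top"),"top"); S=Cam(env.read_camera("scene"),"scene")
ta=lambda u,v:(u/5+250-.4,v/5+150-.4); tb=lambda u,v:(u/5+410-.4,v/5+140-.4); sa=lambda u,v:(u/5+280-.4,v/5+180-.4)
m=78+70*np.cos(np.radians(35)); mx=-70*np.sin(np.radians(35))
obs=[(T,(-92,52,8),ta(108,500)),(T,(-92,-52,8),ta(397,540)),(T,(mx,0,m),ta(265,323)),
(S,(-92,-52,8),sa(255,550)),(S,(-92,52,8),sa(55,452)),(S,(122,-52,8),sa(555,307)),(S,(-50,-46,130),sa(303,212)),(S,(6,-46,130),sa(393,157)),(S,(mx,0,m),sa(230,157))]
def pts(p):
    c,s=np.cos(p[2]),np.sin(p[2])
    return [(C,np.array([p[0]+c*X[0]-s*X[1],p[1]+s*X[0]+c*X[1],X[2]]),o) for C,X,o in obs]
f=lambda p:np.concatenate([C.proj(X)[0]-o for C,X,o in pts(p)])
r=least_squares(f,[562,1,0],loss="soft_l1"); print(r.x,np.degrees(r.x[2])); print(f(r.x).reshape(-1,2).round(1))
q=[T.atz(tb(*u),168) for u in [(297,122),(368,115),(375,187),(302,193)]]; q=np.array(q)
print("handle",q.round(1),q.mean(0)); 
for i in range(4): d=q[(i+1)%4]-q[i]; print(np.degrees(np.arctan2(d[1],d[0])).round(1),np.hypot(*d[:2]).round(1))
q=np.array([T.atz(tb(*u),34) for u in [(155,83),(63,297),(283,393)]]); print("holder",q.round(1),(q[0]+q[2])/2,[np.hypot(*(q[i]-q[i+1])[:2]) for i in (0,1)])
E
```

```text
[ 5.59941749e+02  4.50598729e-01 -1.18139548e-01] -6.768897498388169
[[-0.2  0.6]
 [ 0.2  0.7]
 [-0.3  1.7]
 [-0.1 -3.1]
 [-0.8 -2.4]
 [ 0.8 -1.4]
 [ 1.5  0.2]
 [ 0.9 -0.5]
 [-0.  -0.8]]
handle [[ 599.7 -244.2  168. ]
 [ 602.4 -265.5  168. ]
 [ 580.4 -267.4  168. ]
 [ 578.1 -245.5  168. ]] [ 590.16056882 -255.65989605  168.        ]
-83.0 21.5
-175.0 22.0
96.0 22.0
3.6 21.7
holder [[ 644.4 -231.9   34. ]
 [ 567.7 -199.7   34. ]
 [ 535.7 -276.3   34. ]] [ 590.04699807 -254.07646495   34.        ] [np.float64(83.18626583483933), np.float64(82.99172271922134)]
```

```bash
cat >> h.py <<'E'
ST=np.array([560.,0.5]); PSI=-6.8; HO=np.array([590.,-255.])
def bore(psi=None): 
    p=np.radians(PSI if psi is None else psi); return np.array([-np.sin(np.radians(35))*np.cos(p),-np.sin(np.radians(35))*np.sin(p),np.cos(np.radians(35))])
def sl(z): return np.array([ST[0],ST[1],78.])+bore()*z
def rot(sgn):
    p=np.radians(PSI); zt=-bore(); xt=sgn*np.array([-np.sin(p),np.cos(p),0]); yt=np.cross(zt,xt)
    return R.from_matrix(np.c_[xt,yt,zt]).as_euler('xyz',degrees=True)
E
python3 - <<'E'
from h import *; from rig import env
for y in (-175,-85,5,95): 
    j=env.ik([590,-255.5,300],[180,0,y]); print(y,None if j is None else np.round(j))
for s in (1,-1):
    for z in (115,195,300):
        j=env.ik(sl(z),rot(s)); print(s,z,sl(z).round(),rot(s).round(1),None if j is None else np.round(j))
E
```

```text
-175 [-31.  18.  73.   0.  89. 144.]
-85 [-31.  18.  73.  -0.  89.  54.]
5 [-31.  18.  73.  -0.  89. -36.]
95 [ -31.   18.   73.    0.   89. -126.]
1 115 [495.   8. 172.] [145.    0.   83.2] [-10. -14. 129.   4.  31. -96.]
1 195 [449.  14. 238.] [145.    0.   83.2] [-11. -28. 129.   4.  44. -96.]
1 300 [389.  21. 324.] [145.    0.   83.2] [-12. -43. 126.   4.  62. -96.]
-1 115 [495.   8. 172.] [-145.    -0.   -96.8] [-10. -14. 129.   4.  31.  84.]
-1 195 [449.  14. 238.] [-145.    -0.   -96.8] [-11. -28. 129.   4.  44.  84.]
-1 300 [389.  21. 324.] [-145.    -0.   -96.8] [-12. -43. 126.   4.  62.  84.]
```

```bash
python3 - <<'E'
from h import *; from rig import env
env.move_to([590,-255.5,235],[180,0,-85])
r=env.read_camera("wrist"); c=Cam(r,"wrist"); im=r["color"][:,:,::-1]; cv2.imwrite("pics/w1.png",im)
print(r["eye"],r["rotation"],env.sense()["time_s"])
print(c.proj([[590,-255.5,168],[590,-255,34]]))
for q in ("ejector","holder"): print(q,[(m["location"],m["confidence"]) for m in env.mark_of("wrist",q)])
E
```

```text
[ 666.26688341 -248.12196926  378.31312245] [-1.75908727e+01 -2.35046767e-02 -8.50931020e+01] 3.6083
[[321.7229472  256.22885875]
 [320.69039866 207.72033904]]
ejector [([598.5, -141.3, -2.5], 0.79), ([586.7, -255.3, -2.2], 0.7), ([588.6, -253.6, 5.8], 0.64)]
holder [([590.7, -251.7, 1.3], 0.79), ([591.0, -2.5, 10.3], 0.69)]
```

View pics/w1.png

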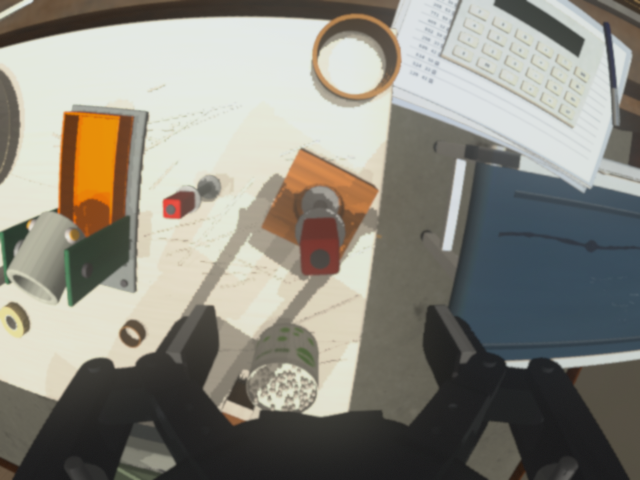

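The wrist view puts the handle top at (320,259), against a predicted (322,256). It is square to the jaws and the path down is clear, so I'll grasp it.

```bash
python3 - <<'E'
from h import *; from rig import env
env.movel([589,-255.5,122],rate=120)
print(env.sense()["wrist_force"].round(1))
env.grip(0.0,80); s=env.sense(); print(s["opening"],s["tcp_pos"],s["wrist_force"].round(1),s["time_s"])
env.movel([589,-255.5,270],rate=120)
s=env.sense(); print(s["opening"],s["tcp_pos"],s["wrist_force"].round(1),s["time_s"])
for n in ("wrist","scene"):
    r=env.read_camera(n); cv2.imwrite(f"pics/{n}2.png",r["color"][:,:,::-1])
E
```

```text
[ 0.  -0.   1.1]
0.2702632147543012 [ 589.26148622 -255.71103245  122.43010511] [ 0.6 -0.   2.8] 5.3917
0.27526065603057004 [ 588.42513933 -255.15045346  268.57723965] [ 0.8 -0.2 -1.6] 6.775
```

View pics/wrist2.png

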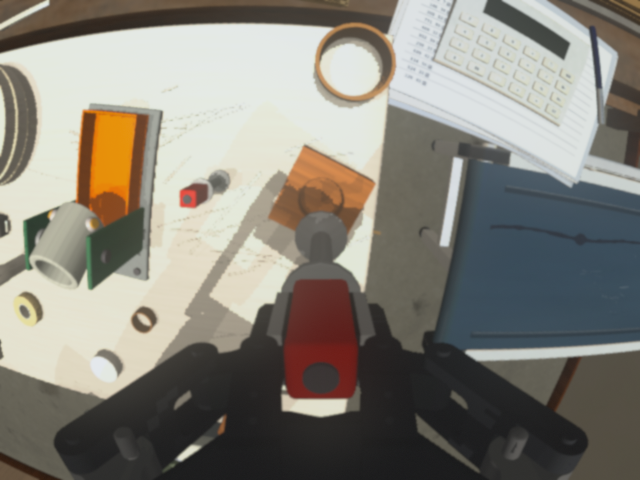

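View pics/scene2.png

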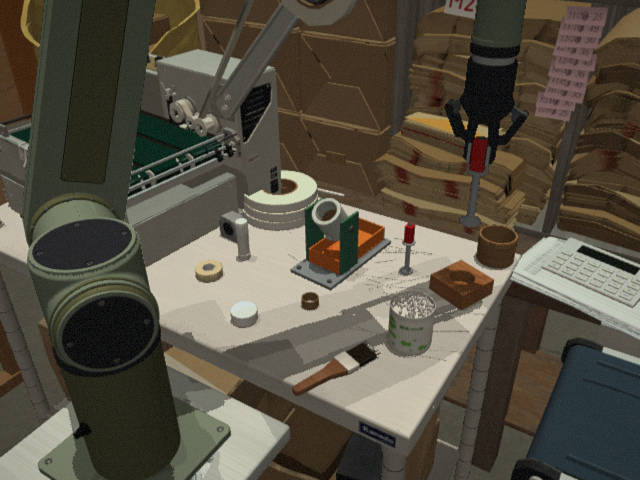

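```bash
python3 - <<'E'
from h import *; from rig import env
def draw(c,im,ctr,ax,rad,col):
    ax=ax/np.linalg.norm(ax); a=np.cross(ax,[0,1,0.1]); a/=np.linalg.norm(a); b=np.cross(ax,a)
    t=np.linspace(0,2*np.pi,60); P=ctr+rad*(np.cos(t)[:,None]*a+np.sin(t)[:,None]*b)
    cv2.polylines(im,[np.round(c.proj(P)*16).astype(int)],True,col,1,cv2.LINE_AA,4)
r=env.read_camera("wrist"); c=Cam(r,"wrist"); im=r["color"][:,:,::-1].copy(); s=env.sense()
z=Rm(s["eef_rot"])[:,2]; draw(c,im,s["tcp_pos"]+114*z,z,19,(0,255,0)); draw(c,im,np.array([*HO,34]),np.array([0,0,1]),23.5,(255,0,0))
cv2.imwrite("pics/w3.png",cv2.resize(im[150:300,230:410],None,fx=4,fy=4))
env.move_to([430,-150,300],rot(-1)); env.move_to(sl(229),rot(-1)); env.wait(.1)
s=env.sense(); print(s["time_s"],s["tcp_pos"],sl(229),s["eef_rot"],s["opening"])
r=env.read_camera("wrist"); c=Cam(r,"wrist"); im=r["color"][:,:,::-1].copy(); cv2.imwrite("pics/w4r.png",im)
z=Rm(s["eef_rot"])[:,2]; draw(c,im,s["tcp_pos"]+114*z,z,19,(0,255,0))
for rr in (22,30): draw(c,im,sl(70),bore(),rr,(255,0,0))
cv2.imwrite("pics/w4.png",im)
for n in ("scene","top"):
    r=env.read_camera(n); c=Cam(r,n); im=r["color"][:,:,::-1].copy()
    draw(c,im,s["tcp_pos"]+114*z,z,19,(0,255,0))
    for rr in (22,30): draw(c,im,sl(70),bore(),rr,(255,0,0))
    cv2.imwrite(f"pics/{n}4.png",cv2.resize(im[150:300,250:450],None,fx=4,fy=4))
E
```

```text
8.65 [430.76330884  14.78087294 266.64359456] [429.57496958  16.0522433  265.58581814] [-1.44961976e+02 -2.37183554e-02 -9.69001344e+01] 0.27237167884885666
```

View pics/w3.png

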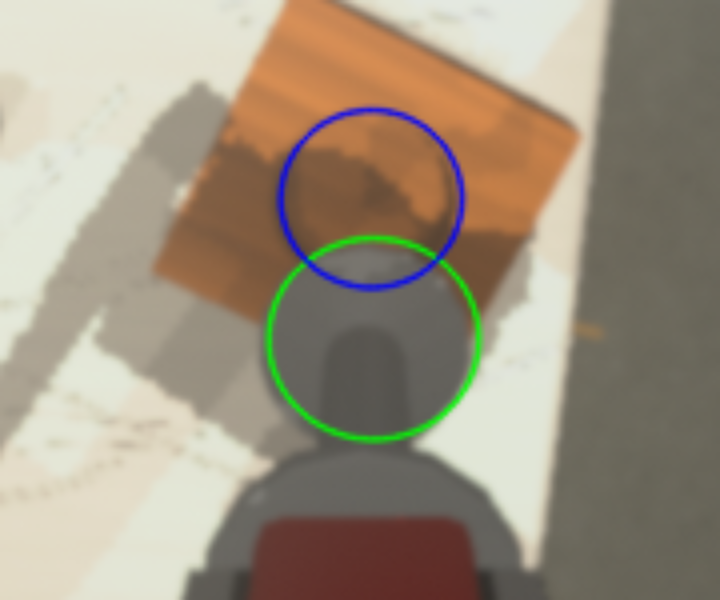

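View pics/w4.png

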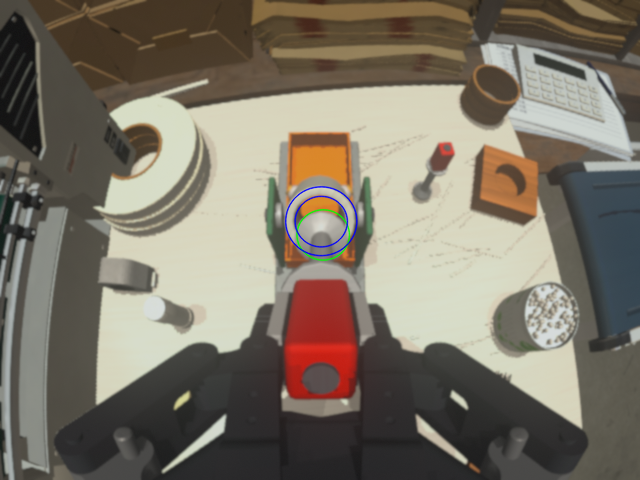

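View pics/scene4.png

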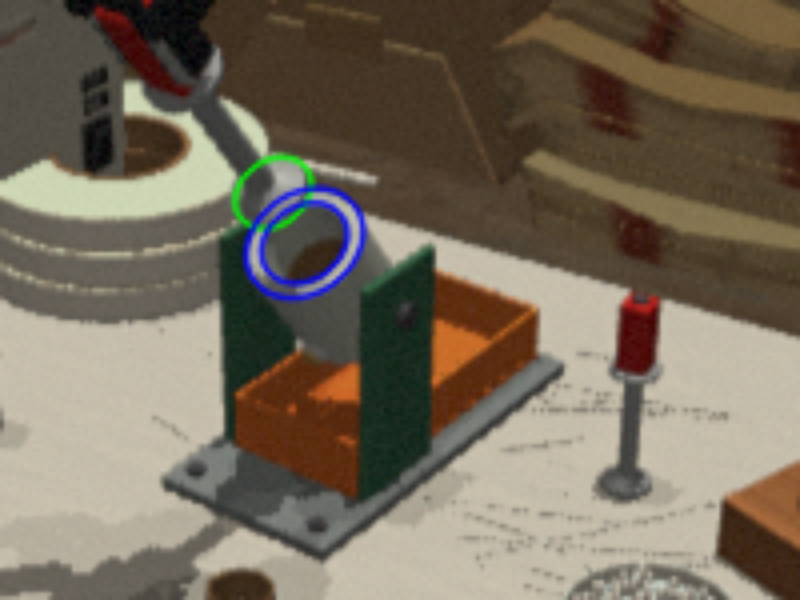

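View pics/top4.png

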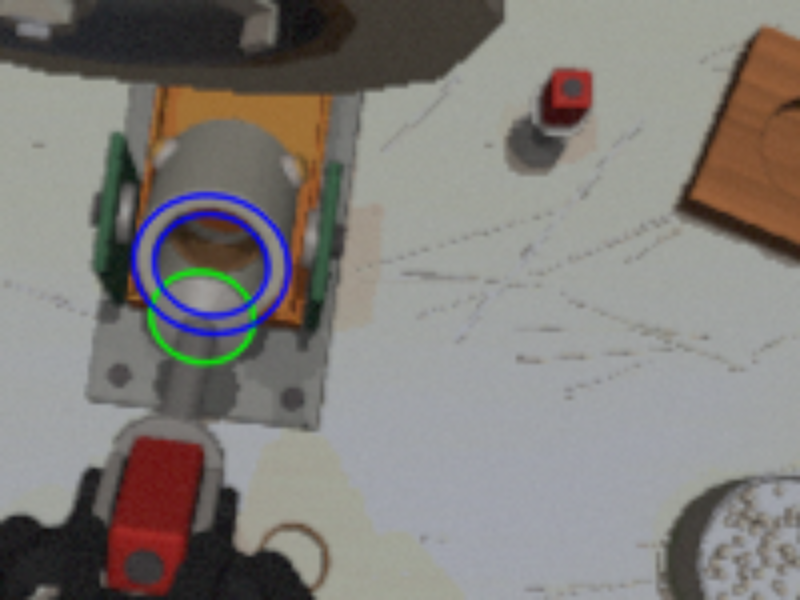

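```bash
python3 - <<'E'
import cv2,numpy as np
a=cv2.imread("pics/w4.png")[170:280,260:385];b=cv2.imread("pics/w4r.png")[170:280,260:385]
cv2.imwrite("pics/w4z.png",cv2.resize(np.hstack([a,b]),None,fx=3.2,fy=3.2,interpolation=cv2.INTER_CUBIC))
E
```

```text
(no output)
```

View pics/w4z.png

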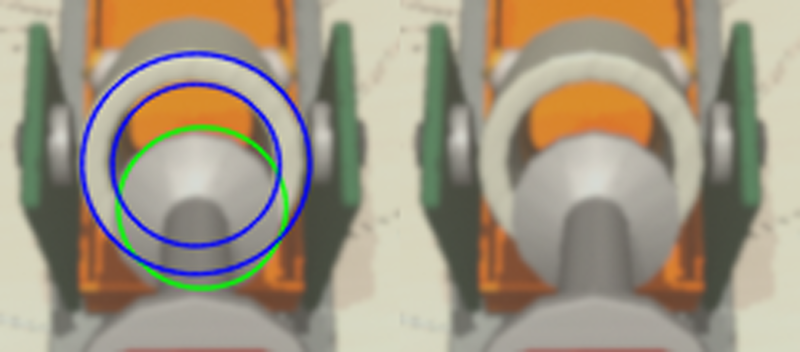

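```bash
python3 - <<'E'
from h import *; from rig import env
off=np.array([-0.12,1.0,0])
for zf in (85,60,48):
    env.movel(sl(zf+114.)+off,rot(-1),rate=60)
    s=env.sense(); f=s["wrist_force"]; print(zf,s["time_s"],(s["tcp_pos"]-sl(zf+114)-off).round(1),f.round(1),(f@bore()).round(1),s["torque"].round(2))
r=env.read_camera("wrist"); cv2.imwrite("pics/w5.png",r["color"][:,:,::-1])
r=env.read_camera("scene"); cv2.imwrite("pics/s5.png",cv2.resize(r["color"][150:300,250:450,::-1],None,fx=4,fy=4))
E
```

```text
85 9.45 [ 0.  -0.1 -0. ] [-0.6 -0.4 -1. ] -0.6 [ 0.08  0.42 -0.01]
60 10.0167 [-0.   0.  -0.1] [-0.2  0.3 -1.9] -1.4 [ 0.04  0.42 -0.04]
48 10.3667 [-0.2  0.1 -0.3] [ 0.1  0.2 -1.9] -1.6 [0.05 0.44 0.  ]
```

View pics/w5.png

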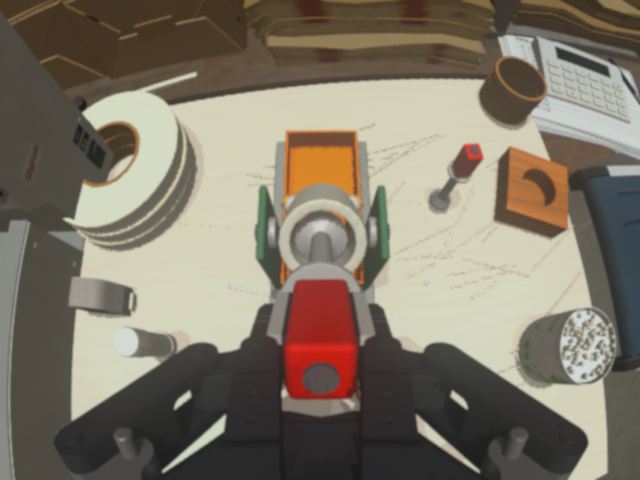

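View pics/s5.png

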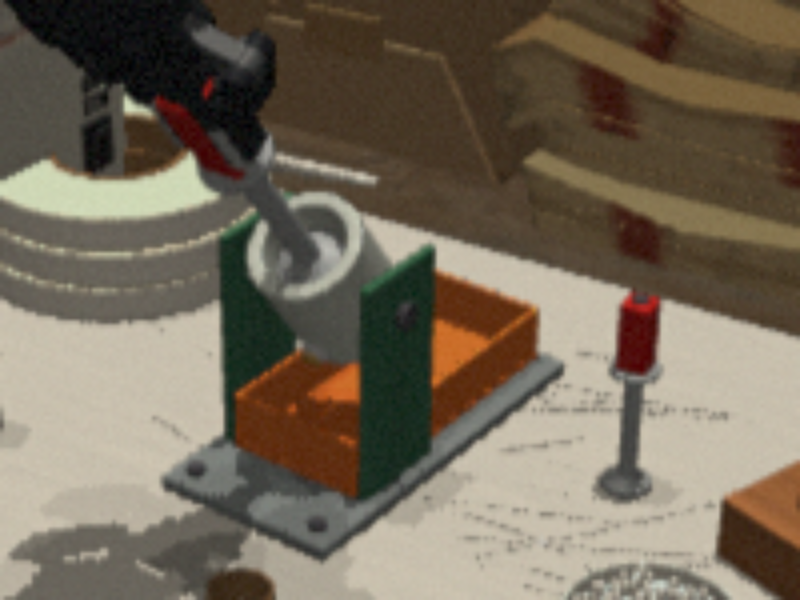

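The foot is centred inside the sleeve with no side force, so I'll push on.

```bash
python3 - <<'E'
from h import *; from rig import env
off=np.array([-0.12,1.0,0])
for zf in (38,30,24,18,12,7,2):
    env.movel(sl(zf+114.)+off,rot(-1),rate=40)
    s=env.sense(); f=s["wrist_force"]; print(zf,s["time_s"],(s["tcp_pos"]-sl(zf+114)-off).round(1),f.round(1),(f@bore()).round(1),round(s["opening"],4))
env.wait(.4)
s=env.sense(); f=s["wrist_force"]; print(s["time_s"],(s["tcp_pos"]-sl(zf+114)-off).round(1),f.round(1))
r=env.read_camera("wrist"); cv2.imwrite("pics/w6.png",r["color"][:,:,::-1])
r=env.read_camera("scene"); cv2.imwrite("pics/s6.png",cv2.resize(r["color"][150:300,250:450,::-1],None,fx=4,fy=4))
E
```

```text
38 10.8667 [-0.2  0.  -0.6] [-0.7 -0.1 -1.8] -1.1 0.2677
30 11.2167 [-0.2  0.  -0.6] [-0.2 -0.  -1.6] -1.2 0.269
24 11.5167 [-0.1  0.  -0.5] [ 0.6 -0.7 -1.9] -1.9 0.2725
18 11.8167 [-0.1  0.  -0.5] [-0.4 -0.8 -1.8] -1.3 0.2739
12 12.1167 [ 0.2 -0.1 -0.1] [ 0.4  0.2 -1. ] -1.0 0.2733
7 12.3917 [ 0.3 -0.1  0. ] [ 1.1  0.2 -1.2] -1.6 0.2722
2 12.6667 [-0.3  0.1 -0.6] [-0.1  0.3 -0.6] -0.4 0.2725
13.0667 [0.  0.  0.1] [ 0.3 -0.2 -2.3]
```

View pics/w6.png

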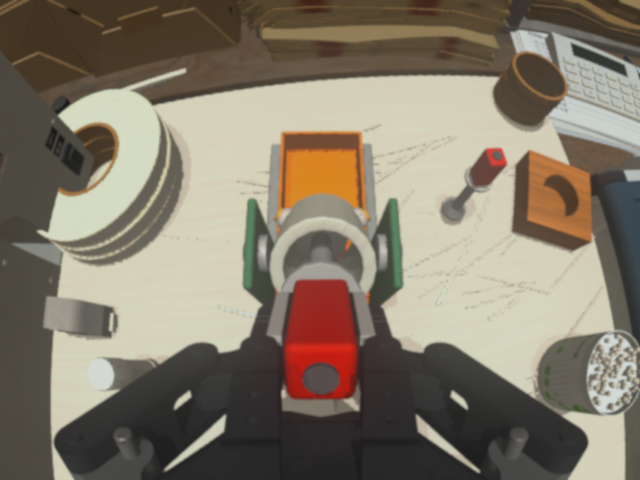

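View pics/s6.png

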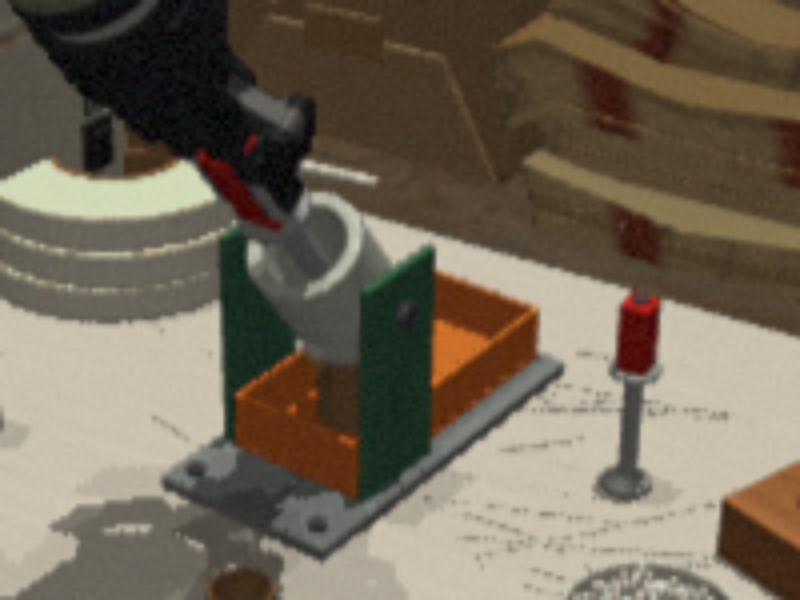

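```bash
python3 - <<'E'
from h import *; from rig import env
r=env.read_camera("scene"); c=Cam(r,"scene"); im=r["color"][:,:,::-1]
cv2.imwrite("pics/s7.png",cv2.resize(im[210:280,290:370],None,fx=8,fy=8,interpolation=cv2.INTER_CUBIC))
print((c.proj([sl(0),sl(-12),sl(-24),[ST[0],ST[1],11],[ST[0],ST[1],40]])-[290,210])*8)
for q in ("core","core_centre"): print(q,[(m["location"],m["confidence"]) for m in env.mark_of("scene",q)])
E
```

```text
[[384.79750786 138.50642887]
 [401.08374119 160.68971582]
 [417.11135751 182.52074358]
 [383.54860464 360.67524933]
 [384.08019222 266.11052832]]
core [([404.7, -29.8, -0.9], 0.72), ([575.0, 5.9, 10.4], 0.69), ([381.9, 196.0, -1.5], 0.29)]
core_centre [([571.7, 4.5, 25.6], 0.71), ([408.9, -28.5, 6.1], 0.62)]
```

View pics/s7.png

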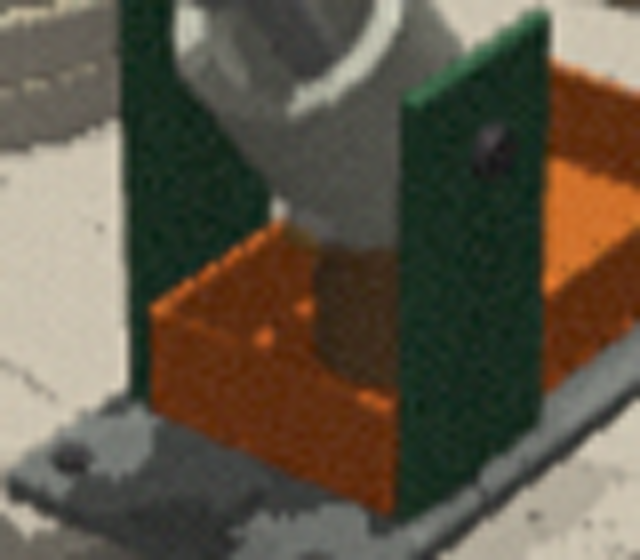

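The core now stands upright in the tray (centre z about 26). I'll retract along the bore, return to above the holder and check alignment.

```bash
python3 - <<'E'
from h import *; from rig import env
off=np.array([-0.12,1.0,0])
env.movel(sl(95+114.)+off,rot(-1),rate=90)
s=env.sense(); print(s["time_s"],s["wrist_force"].round(1))
env.move_to([430,-150,300],rot(-1)); env.move_to([589,-255.3,190],[180,0,-85]); env.wait(.4)
s=env.sense(); print(s["time_s"],s["tcp_pos"],s["eef_rot"],s["opening"])
r=env.read_camera("wrist"); c=Cam(r,"wrist"); im=r["color"][:,:,::-1].copy(); cv2.imwrite("pics/w8r.png",im)
t=np.linspace(0,2*np.pi,60)
def circ(x,y,z,rad,col): cv2.polylines(im,[np.round(c.proj(np.c_[x+rad*np.cos(t),y+rad*np.sin(t),0*t+z])*16).astype(int)],True,col,1,cv2.LINE_AA,4)
circ(*HO,34,23.5,(255,0,0)); p=s["tcp_pos"]; circ(p[0],p[1],p[2]-114.4,19,(0,255,0))
raw=cv2.imread("pics/w8r.png")
cv2.imwrite("pics/w8.png",cv2.resize(np.hstack([im[160:310,255:385],raw[160:310,255:385]]),None,fx=3,fy=3,interpolation=cv2.INTER_CUBIC))
r=env.read_camera("top"); cv2.imwrite("pics/t8.png",r["color"][:,:,::-1]); 
r=env.read_camera("scene"); cv2.imwrite("pics/s8.png",r["color"][:,:,::-1]); 
print([(m["location"],m["confidence"]) for m in env.mark_of("scene","core")])
E
```

```text
14.5 [ 0.5 -0.1 -1. ]
16.5833 [ 588.74183499 -255.62910158  191.28251339] [-1.79911424e+02 -5.96382418e-02 -8.50419734e+01] 0.2714487640562673
[([407.5, -30.1, 1.5], 0.69)]
```

View pics/w8.png

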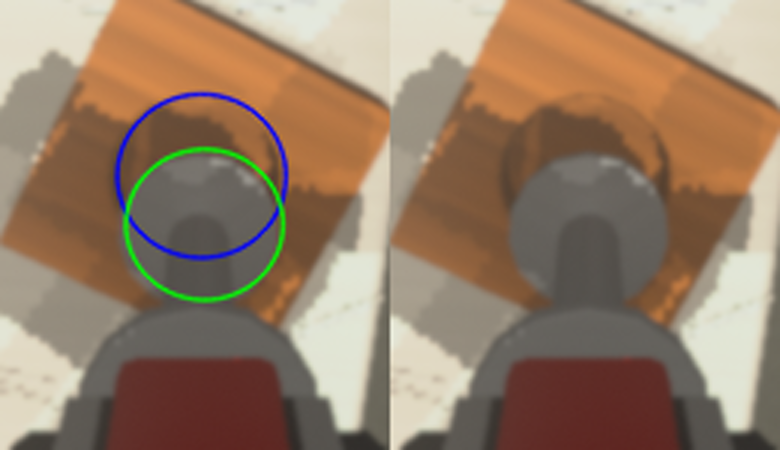

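View pics/t8.png

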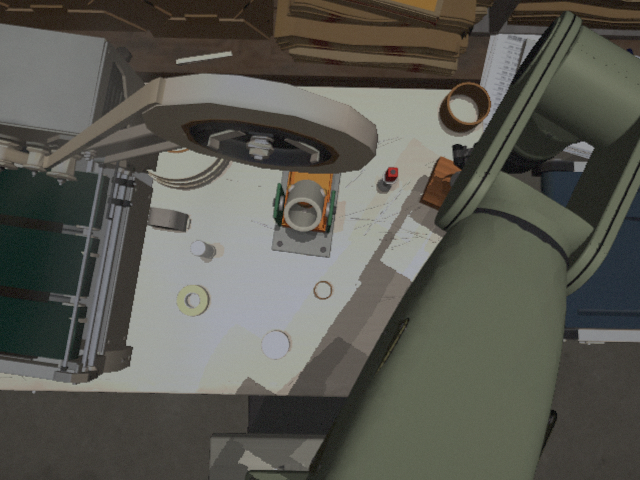

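View pics/s8.png

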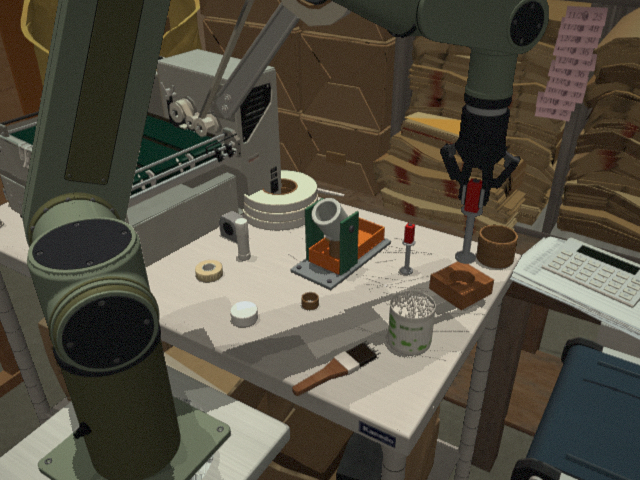

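```bash
python3 - <<'E'
import cv2,numpy as np
a=cv2.imread("pics/s8.png")[190:285,290:395];b=cv2.imread("pics/t8.png")[155:250,255:360]; c=cv2.imread("pics/w8r.png")[60:320,0:255]
cv2.imwrite("pics/z8.png",cv2.resize(np.hstack([a,b]),None,fx=3.8,fy=3.8,interpolation=cv2.INTER_CUBIC)); cv2.imwrite("pics/z8w.png",cv2.resize(c,None,fx=2,fy=2))
E
```

```text
(no output)
```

View pics/z8.png

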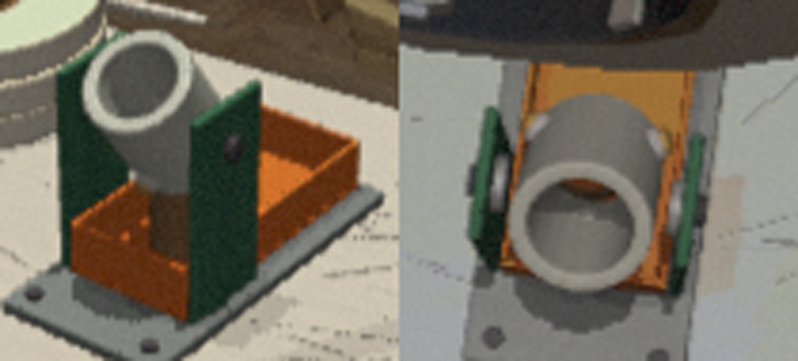

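View pics/z8w.png

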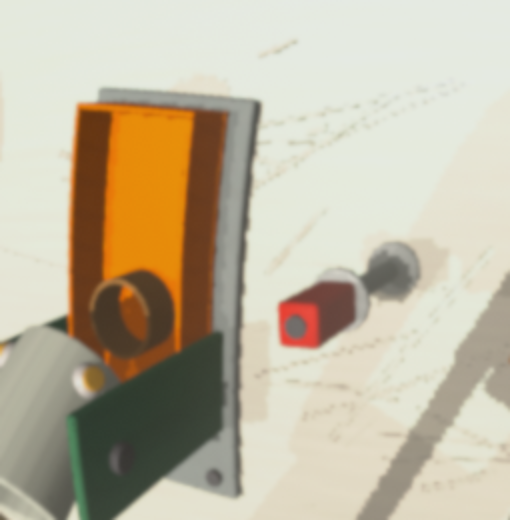

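The core is lying in the tray and nothing else has moved. The foot needs about +1.5 mm in x and +0.7 mm in y. I'll apply that and lower it.

```bash
python3 - <<'E'
from h import *; from rig import env
xy=[590.3,-254.9]
for z in (155,140,130,124,123):
    env.movel([*xy,z],[180,0,-85],rate=50); s=env.sense(); print(z,s["tcp_pos"].round(1),s["wrist_force"].round(1),s["torque"].round(2))
    if z==155:
        env.wait(.2); raw=env.read_camera("wrist")["color"][:,:,::-1]
        cv2.imwrite("pics/w9.png",cv2.resize(raw[160:310,255:385],None,fx=4,fy=4,interpolation=cv2.INTER_CUBIC))
    if np.linalg.norm(s["wrist_force"])>8: break
print(s["time_s"],s["opening"])
E
```

```text
155 [ 590.5 -255.1  155.3] [ 0.3 -1.6 -1.2] [-0.03  0.03  0.  ]
140 [ 589.8 -254.6  139.1] [-0.2 -0.9 -1. ] [ 0.02 -0.06  0.02]
130 [ 589.9 -254.6  129.3] [ 0.3 -0.3 -1.7] [-0.02 -0.   -0.02]
124 [ 589.9 -254.7  123.4] [ 0.3 -0.5 -1.9] [ 0.    0.   -0.03]
123 [ 590.3 -254.9  123.1] [-0.2  0.  -1.5] [-0.02 -0.03 -0.08]
19.2 0.27165157633720755
```

View pics/w9.png

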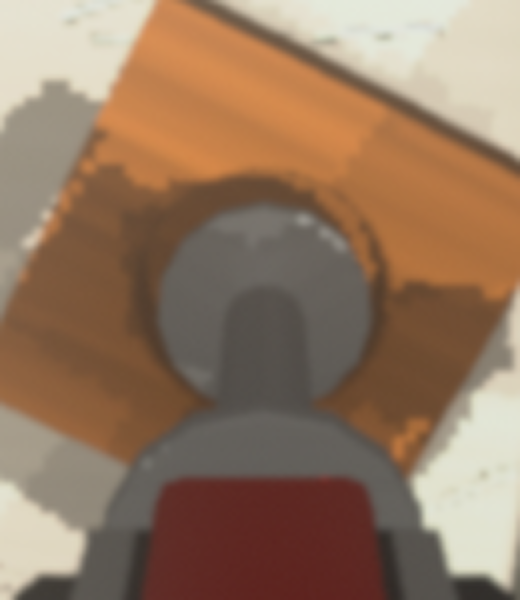

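```bash
python3 - <<'E'
from h import *; from rig import env
for z in (122.4,121.8,121.2,120.6):
    env.movel([590.3,-254.9,z],[180,0,-85],rate=10); s=env.sense(); print(z,s["tcp_pos"].round(1),s["wrist_force"].round(1))
    if s["wrist_force"][2]>1: break
env.grip(1.0); env.wait(.3)
env.movel([589.5,-255,260],[180,0,-85],rate=120)
s=env.sense(); print(s["time_s"],s["wrist_force"].round(1),s["opening"])
env.move_j([-60,0,90,0,85,0]); env.wait(.5)
for n in ("top","scene"):
    r=env.read_camera(n); cv2.imwrite(f"pics/{n}10.png",r["color"][:,:,::-1])
    for q in ("ejector","core","swab_tub_l","glue","clear","measure"): print(n,q,[(np.round(m["location"]).tolist(),round(m["confidence"],2)) for m in env.mark_of(n,q)])
E
```

```text
122.4 [ 590.3 -254.9  122.5] [-0.5 -0.5 -2.4]
121.8 [ 590.5 -255.   122.5] [-1.7  0.4  2.9]
21.925 [ 0.7 -0.1  0.3] 1.0013777979315885
top ejector [([595.0, -139.0, 2.0], 0.64), ([592.0, -253.0, 4.0], 0.56), ([561.0, 5.0, 79.0], 0.47)]
top core [([405.0, -31.0, -2.0], 0.64), ([570.0, 4.0, 11.0], 0.5)]
top swab_tub_l [([410.0, -233.0, -2.0], 0.94)]
top glue [([469.0, 172.0, -2.0], 0.81)]
top clear [([380.0, 195.0, 0.0], 0.58)]
top measure [([524.0, 244.0, 1.0], 0.83)]
scene ejector [([594.0, -133.0, -1.0], 0.84), ([591.0, -256.0, 8.0], 0.83), ([563.0, 3.0, -1.0], 0.56)]
scene core [([573.0, 9.0, 8.0], 0.67), ([406.0, -31.0, -2.0], 0.65), ([468.0, 176.0, 2.0], 0.45)]
scene swab_tub_l [([408.0, -232.0, 4.0], 0.68)]
scene glue [([470.0, 176.0, 0.0], 0.79), ([572.0, 5.0, 26.0], 0.7)]
scene clear [([384.0, 198.0, 2.0], 0.76)]
scene measure [([524.0, 250.0, -2.0], 0.92), ([559.0, -3.0, 1.0], 0.63)]
```

View pics/top10.png

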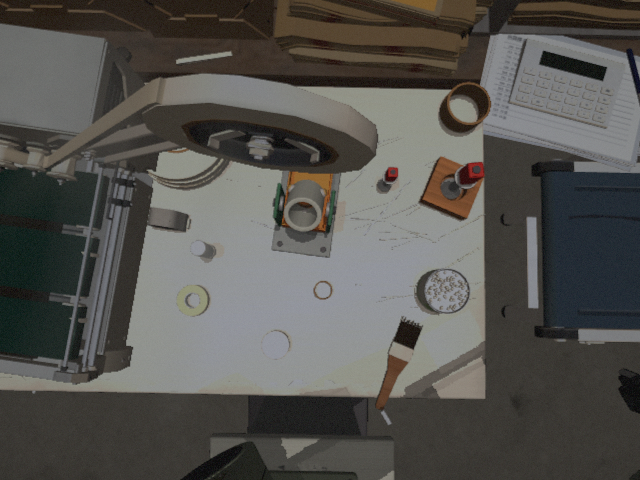

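View pics/scene10.png

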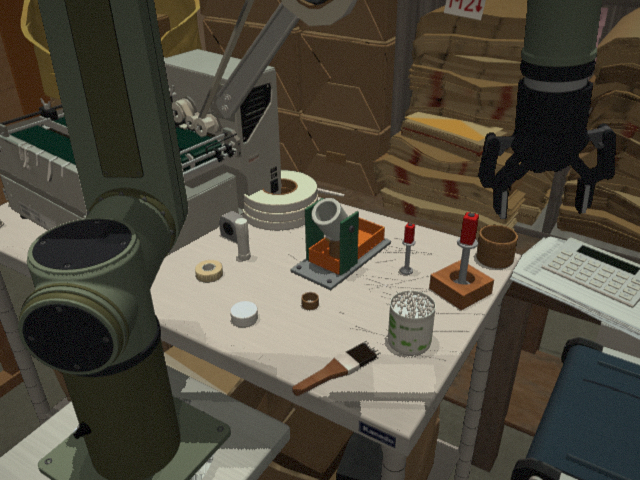

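The ejector is upright in its holder at top(465,180), the core is in the tray, and the bystanders haven't moved. I'm handing the job in.

```bash
python3 - <<'E'
from rig import env
print(env.finish_job(), env.sense()["time_s"])
E
```

```text
the job is handed in; nothing more can be done
the job is handed in; nothing more can be done
```

The job is done and handed in. The core is out of the sleeve and in the orange tray, and the ejector is back upright in its holder with the gripper clear. The robot's clock read about 22 s as the arm left the holder, well under the 58 s limit.

- **Ejecting:** I gripped the larger ejector by its handle and pushed it down the bore until its foot was about 2 mm above the outlet. No unusual force showed up, but I only read the force at the end of each step, so I did not see the moment the core passed the balls.
- **Core:** The trained networks place it in the tray at about (572, 6), with its lower end about 10 mm above the table. The wrist picture taken afterwards also shows it inside the tray.
- **Ejector:** It touched the holder floor at the same height it was picked up from, and the networks place it at about (591, -255), the holder's centre. It stands upright in the final pictures.
- **Bystanders:** The tub, glue stick, tape roll and tape measure read the same as at the start, within the networks' few millimetres of error.
- **Disagreements:** In the final pictures the networks also gave a few spurious hits (glue, measure and ejector at the stand, and a core at the glue stick). The pictures ruled these out. One call right after I withdrew the ejector missed the ejected core, but later calls found it.

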